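# Put the grooming things back on their own rests

## Robot

A 6-joint arm with a two-finger parallel gripper is mounted at the origin on the work surface. World frame = base frame: x ahead of the robot, y to its left, z up, the work surface at z = 0. Lengths are in m, angles in rad, forces in N, time in s.
With the tool pointing down it reaches from about 0.3 to 0.825 m from the base axis. Payload 5.4 kg.
Tool frame: the origin (TCP) lies midway between the tips of the shut fingers; the grasp point (between the pads) lies 19 mm behind it (ctrl.grip_depth is the distance from the TCP to the grasp point, in m); z points along the fingers, y is the line along which they close (so a half turn about z gives the same grasp; the last joint's range is limited). The gripper opens to 92 mm and grips with 3 to 60 N. Pads are 20 mm wide; open, the fingers measure 128 mm over their backs; the gripper's body (75 mm by 189 mm) begins 69 mm behind the grasp point.
Start: joints at [-1.444, 0.158, 1.597, -0, 1.386, -0.21], TCP at [0.19, -0.543, 0.215] pointing down, gripper open.
Joint ranges: [-2.91, 2.91], [-0.94, 2.29], [0.18, 2.7], [-1.29, 4.43], [0.17, 2.64], [-3, 3]. Speed limits (rad/s): [2.57, 2.57, 3.14, 3.14, 3.14, 3.14].

## Interface

Orientations are given as a unit quaternion [x, y, z, w].
In Python, from bench import sensors, viewer, workorder, ctrl gives the robot as it stands.
- The arm moves only by the shell command python3 -m inch 'ROWS' [FORCE]. ROWS is JSON, a list of rows, each a list of 5 numbers: the finger opening in m, from 0 to 0.0919, then the shift along the tool's x, y, z in m, then the turn about the tool's z in degrees. In form: [[claw, tx, ty, tz, spin], ...]. A call has 1 to 12 rows; each row is the pose to reach, as a shift and turn from the pose commanded when the call began, along the tool's axes at that moment; what a row does not reach only later rows make up. A row lasts 1/12 s, in which the tool goes at most 41.7 mm and 7.16 degrees, less where a joint would pass 70% of its speed; a pose out of reach is approached as far as the arm can. A call with a gripper value outside its range is refused whole. The fingers move at their own pace and stop on an object; FORCE is the grip in N (left out, the last holds). Time passes only in rows, so rows that repeat a pose let the fingers close. It gives the time, the measured TCP pose, the force, the opening and the grip force at its end, in the units of the state.
- sensors.read_state(): the state, without advancing time (a new reading comes with each control period).
- viewer.capture(name): name is "side" or "top" or "wrist"; returns a dict with "pixels" (420x560x3 uint8, red, green, blue), "depth" (420x560 float32, m along the optical axis (not along the pixel's ray), 0 where there is no reading), "fovy" (degrees; the focal length in pixels is half the picture's height over the tangent of half this angle, whatever the lens; pixels are square), "cx", "cy" (the principal point, pixels), "k1" (the pictures are not rectified: a ray, as slopes to the right and down, at radius r is drawn at 1 + k1 r^2 times it, then the intrinsics apply), "R" (3x3) and "t" (3): a world point X has camera coordinates R X + t. Camera axes: x right, y down, z forward; pixel columns grow to the right and rows downward; lengths in m; the calibration is good to about 2 mm. A picture is of the moment at which its call begins.
- workorder.sign_off(): hands the job in; it is judged then, once.
The state is a dict: "clock": time; "joint_positions": joint angles; "qd": joint speeds; "tau": joint torques, N m; "position": TCP position; "eef_rot": TCP orientation; "force": force on the tool from outside, world axes, zero at the start; "wrist_torque": the same for the moment, N m; "gripper_width": finger opening in m; "grasp_force": force on a finger pad.
Only numpy, scipy, OpenCV 4.12 (cv2) and the standard library are available. Lean on these libraries where they do the work, as an engineer would, in place of code of your own. Each camera call takes 0.05 s, during which the arm holds its last target. There are 200 camera calls.

## Task

The spray bottle, the bristle brush and the steel rake comb have each been put back on another one's rest. Use the empty round-ended steel plate to park one of them on the way (set it down in the middle and let go), then leave each in the middle of its own rest: the bottle upright on the round cork coaster, the brush bristles down on the square white tile, and the comb flat and lying along the oblong wooden board, either end first. Leave the little dish and the jar where they stand and do not knock the bottle over.

Things in the scene. Friction and masses are not known exactly. Their poses are not given: they have to be found in the camera images.
- bottle: Teal plastic spray bottle, empty, 70 g, upright, round, 140 mm tall: body 56 mm in diameter up to 85 mm, sloping shoulder to 102 mm, then a plain white cap 32 mm in diameter from 102 to 140 mm, good to grip. Origin at the centre of its underside, z up along its axis. Starts on the wooden board (the comb's rest).
- brush: Oval wooden-backed boar bristle palm brush, 130 g, lying bristles down; 125 mm long (x), 54 mm wide (y), 36 mm high: rigid bristle block 92 by 40 mm from 0 to 18 mm, wooden back from 18 to 36 mm with straight sides over the middle 70 mm. Origin at the centre of its underside (bristle tips), z up. Starts on the round cork coaster (the bottle's rest).
- comb: Stainless rake comb lying flat, 160 g, 150 mm long (its x), 14 mm thick: plain handle 16 mm wide from x = -75 to +40 mm, crossbar 72 mm wide (y) from x = +40 to +52 mm, thin pins in the same plane to x = +75 mm. Origin mid-length on its underside, z up; it balances there within 5 mm and can be gripped there. Starts across the white tile (the brush's rest), ends overhanging.
- coaster: Round flat cork coaster, 130 mm in diameter, 8 mm thick: the bottle's own rest. Fixed to the table; it stands anywhere in the work area. Origin at the centre of its underside, on the table; top face 8 mm above the origin.
- tile: Square flat white ceramic tile, 120 by 120 mm, 8 mm thick: the brush's own rest. Fixed to the table; it stands anywhere in the work area. Origin at the centre of its underside, on the table; top face 8 mm above the origin. x and y along its sides.
- board: Oblong flat light wooden board, 150 mm (its x) by 90 mm (its y), 8 mm thick: the comb's own rest. Fixed to the table; it stands anywhere in the work area. Origin at the centre of its underside, on the table; top face 8 mm above the origin.
- spare: Flat stainless plate with round ends, 150 mm (its x) by 90 mm (its y), 8 mm thick, empty at the start: the free spot for parking; it ends empty again. Fixed to the table; it stands anywhere in the work area. Origin at the centre of its underside, on the table; top face 8 mm above the origin.
- dish: Small white ceramic round dish, loose, 90 mm across the rim, 28 mm high; a bystander standing among the rests. Origin at the centre of its underside.
- jar: Small amber glass jar with a metal cap, loose, 48 mm in diameter, 45 mm high; a bystander standing beyond the rests. Origin at the centre of its underside.
There are look-alikes about, which are no part of the job. Of the things like the bottle, leave any that is green, purple or yellow; of the rest the smaller one is meant.

How it is judged:
On the way:
1. one of the three things has been parked on the steel plate (within 40 mm of its middle, upright or flat as it belongs, at rest, let go) (((horizontal distance between bottle and spare below 0.04 m and z of bottle in the frame of spare between 0.004 and 0.013 m and angle between bottle's own z axis and vertical below 0.12 rad and linear speed of bottle below 0.02 m/s and contact force between the fingers and bottle below 0.05 N) or (horizontal distance between brush and spare below 0.04 m and z of brush in the frame of spare between 0.004 and 0.013 m and angle between brush's own z axis and vertical below 0.12 rad and linear speed of brush below 0.02 m/s and contact force between the fingers and brush below 0.05 N) or (horizontal distance between comb and spare below 0.04 m and z of comb in the frame of spare between 0.004 and 0.013 m and angle between comb's own z axis and vertical below 0.12 rad and linear speed of comb below 0.02 m/s and contact force between the fingers and comb below 0.05 N))), for 0.2 s.
At the end, for the whole second after the job is handed in: Bottle on the coaster, brush bristles down on the tile, comb on the board: each origin within 15 mm of its rest's middle, resting on the top face, level within 0.12 rad, at rest; comb along the board within 0.26 rad, either way round (horizontal distance between bottle and coaster below 0.015 m and z of bottle in the frame of coaster between 0.004 and 0.013 m and angle between each of bottle, brush, comb's own z axis and vertical below 0.12 rad and linear speed of each of bottle, brush, comb below 0.02 m/s and horizontal distance between brush and tile below 0.015 m and z of brush in the frame of tile between 0.004 and 0.013 m and horizontal distance between comb and board below 0.015 m and z of comb in the frame of board between 0.004 and 0.013 m and angle between the x axis of comb and the x axis of board, either way round below 0.26 rad); the robot touches nothing.
It fails at once if the dish is pushed more than 20 mm (distance of dish from where it was at the start of the episode above 0.02 m).
It fails at once if the jar is pushed more than 20 mm (distance of jar from where it was at the start of the episode above 0.02 m).
It fails at once if the bottle is tipped over (angle between bottle's own z axis and vertical above 0.7 rad).
It also fails if it takes over 112 s, if anything falls off the work surface, if the arm or the gripper's body presses on something with over 40 N, if the wrist force passes 120 N, or if a joint passes its speed limit or range.

## Working session

There is one attempt and no reset: what is moved stays moved. The work goes in short steps, Python scripts to look and compute and a shell command to move; the robot and the scene stay as the last step left them, time stands still between calls to the robot, and variables do not carry over. Pictures are saved under pics/ and viewed, at most 14 in all, crops included, and the job is handed in when it is done.

```bash
ls; mkdir -p pics
python3 - <<'E'
from bench import sensors, viewer
import cv2,numpy as np
s=sensors.read_state(); print({k:np.round(v,3).tolist() for k,v in s.items()})
for n in("top","side"):
    c=viewer.capture(n); cv2.imwrite(f"pics/{n}0.png",c["pixels"][:,:,::-1]); np.savez(f"{n}0.npz",**c)
    print(n,c["fovy"],c["cx"],c["cy"],c["k1"],c["R"].round(3).tolist(),c["t"].round(3).tolist())
E
```

```text
pics
{'clock': 0.0, 'joint_positions': [-1.444, 0.159, 1.598, 0.0, 1.386, -0.21], 'qd': [-0.001, 0.0, 0.0, -0.002, -0.0, 0.0], 'tau': [-0.001, -38.557, -32.21, 0.07, 0.038, -0.0], 'position': [0.19, -0.542, 0.214], 'eef_rot': [0.986, 0.168, 0.0, -0.001], 'force': [-0.775, 0.441, 0.059], 'wrist_torque': [-0.014, 0.036, 0.036], 'grasp_force': 0.0, 'gripper_width': 0.092}
top 46.34128869122027 271.5022351401683 210.02218280474108 -0.1540539305666672 [[0.119, -0.993, 0.004], [-0.97, -0.118, -0.215], [0.214, 0.021, -0.977]] [-0.052, 0.616, 1.1]
side 53.459286532130676 274.5149387554832 209.59563595497917 -0.07112915228809714 [[0.968, -0.249, -0.015], [-0.171, -0.621, -0.765], [0.182, 0.743, -0.644]] [-0.612, 0.135, 0.919]
```

View pics/top0.png

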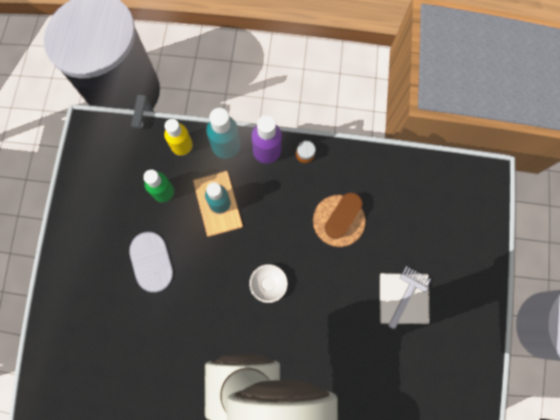

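View pics/side0.png

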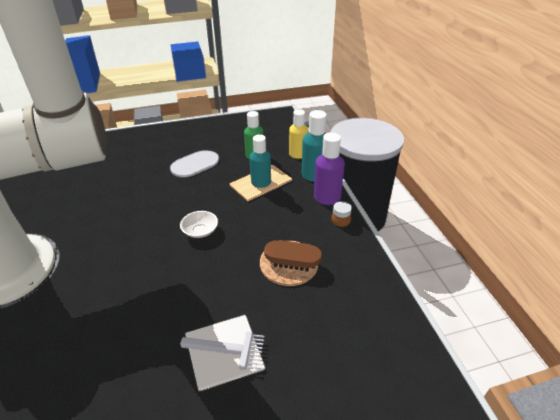

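The top view shows the plate at (151,262), the board at (218,203) with a teal bottle on it (cap 214,190), the brush on the coaster at (339,220) and the comb on the tile at (404,298). The dish is at (268,284) and the jar at (306,152).

Bottle candidates are teal small (217,197), teal large (223,133), and green, yellow and purple. Leaving out those three colours, the smaller teal one on the board fits the description. I'll confirm that in a crop and measure at the same time.

```bash
cat > h.py <<'E'
import numpy as np,cv2
from scipy.spatial.transform import Rotation as Ro
def K(c):
    f=210/np.tan(np.radians(c["fovy"])/2); return np.array([[f,0,c["cx"]],[0,f,c["cy"]],[0,0,1.]]),np.array([float(c["k1"]),0,0,0])
def cast(c,p,z):
    k,d=K(c); p=np.asarray(p,float).reshape(-1,1,2)
    u=cv2.undistortPoints(p,k,d)[:,0]; r=np.c_[u,np.ones(len(u))]@c["R"]; o=-c["R"].T@c["t"]
    return o+r*((z-o[2])/r[:,2])[:,None]
def proj(c,X):
    k,d=K(c); return cv2.projectPoints(np.asarray(X,float).reshape(-1,1,3),cv2.Rodrigues(np.array(c["R"]))[0],np.array(c["t"],float),k,d)[0][:,0]
def cloud(c):
    k,d=K(c); h,w=c["depth"].shape; g=np.stack(np.meshgrid(np.arange(w),np.arange(h)),-1).reshape(-1,1,2).astype(float)
    u=cv2.undistortPoints(g,k,d)[:,0]; z=c["depth"].reshape(-1,1)
    return (((np.c_[u,np.ones(len(u))]*z)-c["t"])@c["R"]).reshape(h,w,3)
def rect(P):  # min-area rectangle of xy points: centre, size, long-axis yaw deg
    (x,y),(a,b),t=cv2.minAreaRect((P[:,:2]*1000).astype(np.float32))
    if b>a:a,b,t=b,a,t+90
    return round(x/1e3,4),round(y/1e3,4),round(a),round(b),round((t+90)%180-90,1)
def tool(dst,yaw=None):  # shift in tool axes to dst xyz; needed spin
    from bench import sensors
    s=sensors.read_state(); R=Ro.from_quat(s["eef_rot"]).as_matrix()
    d=R.T@(np.array(dst)-s["position"]); a=np.degrees(np.arctan2(R[1,1],R[0,1]))
    return (d*1000).round(1),"toolY yaw",a.round(1), None if yaw is None else "spin %.1f"%(-((yaw-a+90)%180-90))
E
python3 - <<'E'
from h import *
for n in("top","side"):
    c=dict(np.load(f"{n}0.npz")); W=cloud(c); px=c["pixels"]; hsv=cv2.cvtColor(px,cv2.COLOR_RGB2HSV)
    print(n); H,S,V=[hsv[...,i].astype(int) for i in range(3)]
    box=dict(top=dict(spare=(120,225,182,300),board=(190,165,246,240),coaster=(305,186,372,252),tile=(372,260,440,330),dish=(240,258,296,308),jar=(290,138,320,168)),
             side=dict(spare=(160,140,230,182),board=(220,130,300,200),coaster=(250,225,330,290),tile=(175,310,275,390),dish=(170,205,225,245),jar=(328,200,355,228)))[n]
    for k,(x0,y0,x1,y1) in box.items():
        w=W[y0:y1,x0:x1].reshape(-1,3); hh=H[y0:y1,x0:x1].ravel(); ss=S[y0:y1,x0:x1].ravel(); vv=V[y0:y1,x0:x1].ravel()
        m=(w[:,2]>.003)&(w[:,2]<.013)&(vv>90) if k not in("dish","jar") else w[:,2]>.012
        q=w[m]; print(k,m.sum(),rect(q) if m.sum()>5 else'', np.percentile(q[:,2],[5,50,95]).round(3))
        if k in("coaster","tile"):
            m=(w[:,2]>(.03 if k=="coaster" else .015)); q=w[m]; print("  obj",m.sum(),rect(q),np.percentile(q[:,2],[5,50,95]).round(3))
        if k=="board":
            m=(w[:,2]>.125)&(w[:,2]<.165); q=w[m]; print("  cap",m.sum(),rect(q),np.percentile(q[:,2],[5,50,95]).round(3), q.max(0))
c=dict(np.load("top0.npz"))["pixels"][95:260,130:300,::-1]; d=dict(np.load("side0.npz"))["pixels"][95:260,210:380,::-1]
cv2.imwrite("pics/crop.png",cv2.resize(np.hstack([c,d]),None,fx=2.3,fy=2.3,interpolation=cv2.INTER_CUBIC))
E
```

```text
top
spare 1873 (0.4667, 0.307, 152, 96, 24.0) [0.004 0.008 0.011]
board 1424 (0.6338, 0.1628, 156, 96, 21.8) [0.004 0.008 0.012]
  cap 183 (0.631, 0.1551, 31, 30, 34.3) [0.128 0.147 0.151] [0.64744033 0.17072257 0.15301293]
coaster 1102 (0.625, -0.1454, 131, 127, 45.8) [0.004 0.008 0.012]
  obj 1009 (0.525, -0.0961, 365, 53, -27.8) [0.039 0.044 0.048]
tile 1783 (0.4539, -0.3251, 145, 125, 7.3) [0.004 0.008 0.011]
  obj 542 (0.3993, -0.2081, 397, 122, -64.3) [0.016 0.021 0.026]
dish 713 (0.4372, 0.0153, 112, 88, -23.6) [0.013 0.021 0.031]
jar 311 (0.5908, -0.0136, 444, 46, -8.8) [0.015 0.043 0.048]
side
spare 797 (0.4663, 0.3059, 148, 99, 25.9) [0.005 0.008 0.01 ]
board 826 (0.6514, 0.1929, 241, 159, 61.2) [0.005 0.008 0.01 ]
  cap 158 (0.6326, 0.154, 31, 30, -0.8) [0.127 0.143 0.149] [0.64826128 0.16931004 0.14961801]
coaster 873 (0.6191, -0.1543, 118, 113, -78.3) [0.005 0.007 0.01 ]
  obj 1211 (0.5738, -0.4407, 659, 122, 78.5) [0.033 0.043 0.045]
tile 2926 (0.4455, -0.3269, 131, 123, 6.5) [0.005 0.008 0.01 ]
  obj 996 (0.4137, -0.5187, 445, 154, 79.4) [0.016 0.021 0.023]
dish 510 (0.4273, -0.3462, 807, 88, 86.7) [0.013 0.021 0.028]
jar 371 (0.6415, -0.3723, 849, 57, 66.9) [0.013 0.039 0.046]
```

View pics/crop.png

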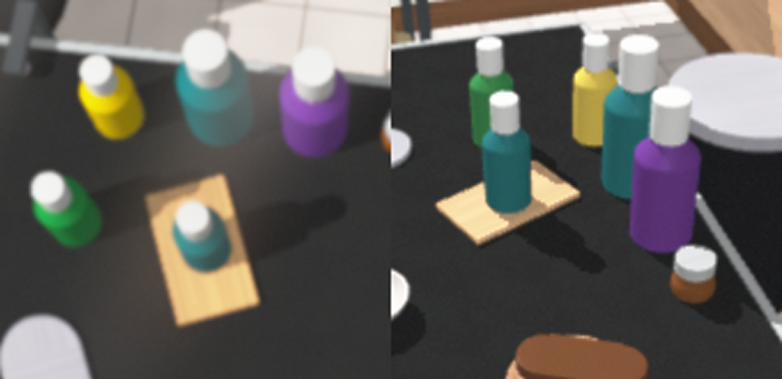

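The crop confirms it: the small teal bottle on the board (crop 200,235 in the top view and 507,155 in the side view) is clearly smaller than the teal one behind it at (215,90). Next I'll measure with clean masks.

Run:
```python
from h import *
from bench import sensors
def big(m):
    n,l,st,ce=cv2.connectedComponentsWithStats(m.astype(np.uint8)); return l==1+np.argmax(st[1:,4])
for n in("top","side"):
    c=dict(np.load(f"{n}0.npz")); W=cloud(c); hsv=cv2.cvtColor(c["pixels"],cv2.COLOR_RGB2HSV).astype(int); H,S,V=hsv[...,0],hsv[...,1],hsv[...,2]
    Z=W[...,2]; X,Y=W[...,0],W[...,1]
    def near(x,y,r): return (np.hypot(X-x,Y-y)<r)
    print(n)
    def rep(k,m):
        if m.sum()<20: print(k,"few");return
        m=big(m); q=W[m]; print(k,m.sum(),rect(q),"z",np.percentile(q[:,2],[5,50,98]).round(3),"mean",q[:,:2].mean(0).round(4))
    low=(Z>.004)&(Z<.012)
    rep("spare",low&near(.467,.306,.1)); rep("board",low&near(.634,.163,.1)&(H<30)&(S>60)&(V>100))
    m=low&near(.622,-.147,.08)&(H<30)&(S>60)&(V>60); rep("coaster",m)
    m=low&near(.45,-.327,.1)&(V>90)&(S<60); rep("tile",m)
    rep("brush",(Z>.036)&(Z<.055)&near(.62,-.147,.1)); 
    rep("comb",(Z>.016)&(Z<.027)&near(.45,-.327,.1)); rep("combhandle",(Z>.017)&(Z<.026)&near(.42,-.32,.05))
    rep("dish",(Z>.02)&(Z<.035)&near(.437,.015,.08)); rep("jar",(Z>.036)&(Z<.055)&near(.75,-.07,.09))
    rep("cap",(Z>.13)&(Z<.155)&near(.632,.155,.04))
    for k,lo,hi in(("green",50,80),("yellow",20,33),("purple",125,150),("teal",85,100)):
        m=(H>=lo)&(H<=hi)&(S>120)&(V>50)&(X>.4)&(X<1)&(abs(Y)<.5)&(Z>.02)
        if k=="teal": m&=~near(.632,.155,.05)
        rep(k,m)
    w=(V>170)&(S<60)&(Z>.1)&(Z<.3)&(X>.5)&(X<.9)&(abs(Y)<.4)
    nn,l,st,ce=cv2.connectedComponentsWithStats(w.astype(np.uint8))
    for i in range(1,nn):
        if st[i,4]>40: print("  white",W[l==i].mean(0).round(3),W[l==i][:,2].max().round(3),st[i,4])
```

```text
top
spare 1771 (0.4674, 0.3069, 153, 95, 24.0) z [0.005 0.008 0.011] mean [0.4658 0.3052]
board 1304 (0.632, 0.162, 152, 94, 23.7) z [0.005 0.008 0.012] mean [0.6261 0.1613]
coaster 1015 (0.6226, -0.1452, 128, 121, 60.0) z [0.005 0.008 0.012] mean [ 0.6178 -0.1403]
tile 867 (0.4471, -0.3008, 120, 71, 4.5) z [0.005 0.008 0.011] mean [ 0.4534 -0.2911]
brush 980 (0.6321, -0.1526, 123, 53, -27.8) z [0.04  0.044 0.048] mean [ 0.6309 -0.1521]
comb 476 (0.4501, -0.3137, 136, 70, -35.6) z [0.017 0.021 0.026] mean [ 0.4505 -0.3259]
combhandle 261 (0.4233, -0.3151, 96, 18, -22.9) z [0.018 0.021 0.025] mean [ 0.4224 -0.3145]
dish 373 (0.4482, 0.0102, 86, 86, -82.7) z [0.021 0.026 0.032] mean [0.4501 0.0109]
jar 234 (0.7886, -0.044, 44, 41, 9.6) z [0.04  0.044 0.049] mean [ 0.7867 -0.0441]
cap 171 (0.6308, 0.1553, 31, 30, 33.3) z [0.138 0.148 0.152] mean [0.6298 0.1546]
green 385 (0.6413, 0.2996, 55, 44, -46.5) z [0.031 0.084 0.099] mean [0.6349 0.2924]
yellow 432 (0.7712, 0.2748, 56, 48, -62.7) z [0.027 0.083 0.1  ] mean [0.7631 0.2685]
purple 527 (0.7675, 0.0539, 64, 33, -88.3) z [0.029 0.102 
[... 1003 characters left out ...]
187]
jar 204 (0.7888, -0.0454, 42, 42, -1.0) z [0.038 0.044 0.047] mean [ 0.7873 -0.0475]
cap 135 (0.6326, 0.1541, 31, 30, -0.8) z [0.132 0.145 0.149] mean [0.6316 0.1498]
green 247 (0.6452, 0.2919, 54, 33, -6.1) z [0.027 0.081 0.098] mean [0.6351 0.2903]
yellow 380 (0.7713, 0.2665, 53, 38, -18.5) z [0.026 0.07  0.098] mean [0.7652 0.2613]
purple 1096 (0.784, 0.0416, 72, 47, -20.1) z [0.027 0.082 0.127] mean [0.7795 0.0324]
teal 617 (0.7709, 0.1446, 57, 32, -41.3) z [0.029 0.094 0.133] mean [0.7681 0.1409]
  white [0.774 0.27  0.126] 0.142 149
  white [0.785 0.152 0.17 ] 0.191 345
  white [0.644 0.296 0.127] 0.143 142
  white [0.785 0.047 0.166] 0.184 392
  white [0.63  0.148 0.136] 0.15 185
```

Run:
```python
from h import *
print(tool([.632,-.1526,.15],62.5))
c=dict(np.load("side0.npz"));
for n in("top","side"):
    c=dict(np.load(f"{n}0.npz")); W=cloud(c); m=(W[...,2]>.017)&(W[...,2]<.027)&(np.hypot(W[...,0]-.45,W[...,1]+.326)<.085); q=W[m][:,:2]-[.4505,-.327]
    a=np.radians(-23); u=q@[np.cos(a),np.sin(a)]; v=q@[-np.sin(a),np.cos(a)]; k=abs(v)<.012; print(n,"handle end",np.percentile(u[k],[.5,1,2]),"crossbar wide pts",np.percentile(u[abs(v)>.015],[2,50,98]), "v handle",v[k&(u<.02)].mean())
```

```text
(array([ 545.9, -221.4,   64.3]), 'toolY yaw', np.float64(-70.7), 'spin 46.8')
top handle end [-0.07678088 -0.0763657  -0.07489562] crossbar wide pts [0.03560717 0.04249131 0.06252786] v handle 0.0005357846073382404
side handle end [-0.07751771 -0.07616364 -0.07518811] crossbar wide pts [0.03631411 0.04314233 0.06616178] v handle -0.0009095080340245143
```

```bash
python3 -m inch '[[0.09,30,0,0,4],[0.09,0.06,-0.02,0,8]]' 2>&1 | tail -3; python3 -c "
from bench import sensors;print(sensors.read_state()['clock'],sensors.read_state()['position'])"
```

```text
force: [0.5, -0.5, 0.5]
gripper_width: 0.0897
grasp_force: 0.0
0.2667 [ 0.24194279 -0.50441473  0.21393082]
```

I typed 30 m as a shift in the first row, which should have been 0.03. The per-row limit clipped it and nothing was harmed. I'll recompute and carry on.

```bash
python3 -c "
from h import *;print(tool([.632,-.1526,.15],62.5))"
```

```text
(array([ 450.1, -270.6,   64.7]), 'toolY yaw', np.float64(-79.0), 'spin 38.5')
```

```bash
python3 -m inch '[[0.09,0.03,-0.018,0,3],[0.09,0.065,-0.039,0,7],[0.09,0.1,-0.06,0,11],[0.09,0.135,-0.081,0,15],[0.09,0.17,-0.102,0,19],[0.09,0.205,-0.123,0,23],[0.09,0.24,-0.144,0,27],[0.09,0.275,-0.165,0,31],[0.09,0.31,-0.186,0.01,35],[0.09,0.345,-0.207,0.02,38.5],[0.09,0.38,-0.228,0.03,38.5],[0.09,0.41,-0.246,0.04,38.5]]'; python3 -c "
from h import *;print(tool([.632,-.1526,.15],62.5))"
```

```text
clock: 1.27
position: [0.5952, -0.1802, 0.1737]
eef_rot: [0.972, -0.235, -0.0, -0.0]
force: [0.1, -0.6, 0.8]
gripper_width: 0.0898
grasp_force: 0.0
(array([ 20.2, -41.4,  23.7]), 'toolY yaw', np.float64(-117.2), 'spin 0.3')
```

```bash
python3 -m inch '[[0.09,0.01,-0.02,0.012,0.3],[0.09,0.02,-0.041,0.024,0.3],[0.09,0.02,-0.041,0.024,0.3],[0.09,0.02,-0.041,0.024,0.3]]'
python3 - <<'E'
from h import *
from bench import viewer
c=viewer.capture("wrist"); np.savez("w1.npz",**c); cv2.imwrite("pics/w1.png",c["pixels"][:,:,::-1])
W=cloud(c); Z=W[...,2]; m=(Z>.036)&(Z<.055); n,l,st,_=cv2.connectedComponentsWithStats(m.astype(np.uint8))
q=W[l==1+np.argmax(st[1:,4])]; r=rect(q); print(r); print(proj(c,[[r[0],r[1],.044]]))
print(tool([r[0],r[1],.018],r[4]+90))
E
```

```text
clock: 1.6
position: [0.6299, -0.154, 0.1489]
eef_rot: [0.972, -0.237, -0.002, -0.0]
force: [-0.3, -1.0, 0.3]
gripper_width: 0.0899
grasp_force: 0.0
(0.6335, -0.1536, 124, 54, -26.1)
[[280.9546569  204.89918686]]
(array([  2.7,  -3. , 132. ]), 'toolY yaw', np.float64(-117.5), 'spin -1.4')
```

View pics/w1.png

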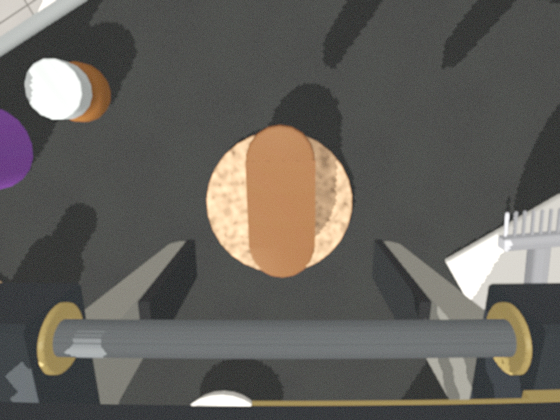

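The wrist view shows the brush at (281,205), long axis up the picture and between the open fingers. The jar is at (68,90), well clear. I'll go down and grip.

```bash
python3 -m inch '[[0.09,0.003,-0.003,0.02,-1.3],[0.09,0.003,-0.003,0.05,-1.3],[0.09,0.003,-0.003,0.08,-1.3],[0.09,0.003,-0.003,0.11,-1.3],[0.09,0.003,-0.003,0.125,-1.3],[0.09,0.003,-0.003,0.13,-1.3],[0.09,0.003,-0.003,0.13,-1.3],[0.045,0.003,-0.003,0.13,-1.3],[0.045,0.003,-0.003,0.13,-1.3],[0.045,0.003,-0.003,0.13,-1.3],[0.045,0.003,-0.003,0.13,-1.3],[0.045,0.003,-0.003,0.13,-1.3]]' 20;  python3 -m inch '[[0.04,0,0,0,0],[0.04,0,0,-0.01,0],[0.04,0,0,-0.03,0],[0.04,0,0,-0.06,0],[0.04,0,0,-0.09,0],[0.04,0,0,-0.12,0],[0.04,0,0,-0.15,0],[0.04,0,0,-0.18,0],[0.04,0,0,-0.195,0],[0.04,0,0,-0.2,0],[0.04,0,0,-0.2,0]]'; python3 -c "
from h import *;print(tool([.466,.307,.22]))"
```

```text
clock: 2.65
position: [0.6351, -0.154, 0.0216]
eef_rot: [0.974, -0.227, 0.001, 0.0]
force: [-0.2, 0.3, 0.4]
gripper_width: 0.0582
grasp_force: 0.0
clock: 3.57
position: [0.6351, -0.1541, 0.2226]
eef_rot: [0.974, -0.227, 0.002, 0.0]
force: [-0.2, -0.1, -1.2]
gripper_width: 0.0535
grasp_force: 20.0
(array([-355.3, -339. ,    1.5]), 'toolY yaw', np.float64(-116.2), None)
```

```bash
python3 -m inch '[[0.04,-0.01,-0.01,0,0],[0.04,-0.03,-0.028,0,-3],[0.04,-0.055,-0.052,0,-7],[0.04,-0.08,-0.076,0,-11],[0.04,-0.105,-0.1,0,-15],[0.04,-0.13,-0.124,0,-19],[0.04,-0.155,-0.148,0,-23],[0.04,-0.18,-0.172,0,-27],[0.04,-0.205,-0.196,0,-31],[0.04,-0.23,-0.22,0,-35],[0.04,-0.255,-0.244,0,-39],[0.04,-0.28,-0.268,0,-42]]'; python3 -c "
from h import *;print(tool([.466,.307,.1]))"
```

```text
clock: 4.57
position: [0.4985, 0.2121, 0.2181]
eef_rot: [0.99, 0.139, -0.002, -0.0]
force: [0.7, -0.1, -0.6]
gripper_width: 0.0539
grasp_force: 20.0
(array([  -4.5, -100.1,  118.2]), 'toolY yaw', np.float64(-74.0), None)
```

```bash
python3 -m inch '[[0.04,0,-0.025,0,0],[0.04,0,-0.05,0.02,0],[0.04,-0.002,-0.075,0.05,0],[0.04,-0.004,-0.095,0.08,0],[0.04,-0.004,-0.1,0.11,0],[0.04,-0.004,-0.1,0.118,0],[0.04,-0.004,-0.1,0.118,0]]'
python3 - <<'E'
from h import *
from bench import viewer
c=viewer.capture("side"); cv2.imwrite("pics/s2.png",cv2.resize(c["pixels"][60:270,100:380,::-1],None,fx=2.5,fy=2.5))
W=cloud(c); hsv=cv2.cvtColor(c["pixels"],cv2.COLOR_RGB2HSV).astype(int)
m=(hsv[...,0]<18)&(hsv[...,1]>120)&(W[...,2]>.03)&(np.hypot(W[...,0]-.466,W[...,1]-.307)<.08)
q=W[m]; print(m.sum(),rect(q),np.percentile(q[:,2],[2,5,50,95,98]))
E
```

```text
clock: 5.15
position: [0.4662, 0.3044, 0.0981]
eef_rot: [0.99, 0.138, -0.005, 0.001]
force: [-0.6, 0.2, -0.6]
gripper_width: 0.0536
grasp_force: 20.0
431 (0.463, 0.3024, 120, 58, 17.5) [0.09831969 0.10485862 0.11860281 0.12129037 0.12167129]
```

View pics/s2.png

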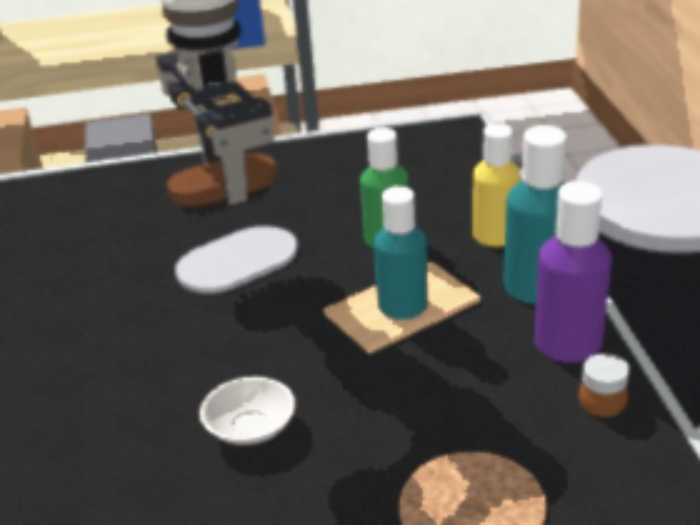

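The side picture shows the brush level in the fingers (225,180), above the steel plate (237,258). The top of the brush is 22.5 mm above the TCP, so it should rest at TCP z ≈ 0.0215.

```bash
python3 -m inch '[[0.04,0,-0.002,0.02,0],[0.04,0,-0.002,0.04,0],[0.04,0,-0.002,0.055,0],[0.04,0,-0.002,0.065,0],[0.04,0,-0.002,0.072,0],[0.04,0,-0.002,0.0755,0],[0.04,0,-0.002,0.0765,0],[0.04,0,-0.002,0.0765,0],[0.09,0,-0.002,0.0765,0],[0.09,0,-0.002,0.0765,0],[0.09,0,-0.002,0.0765,0],[0.09,0,-0.002,0.0765,0]]'; python3 -m inch '[[0.09,0,0,0,0],[0.09,0,0,0,0],[0.09,0,0,-0.02,0],[0.09,0,0,-0.06,0],[0.09,0,0,-0.1,0],[0.09,0,0,-0.14,0],[0.09,0,0,-0.18,0],[0.09,0,0,-0.21,0],[0.09,0,0,-0.23,0],[0.09,0,0,-0.23,0]]'
python3 - <<'E'
from h import *
from bench import viewer
c=viewer.capture("top"); np.savez("top3.npz",**c); W=cloud(c); hsv=cv2.cvtColor(c["pixels"],cv2.COLOR_RGB2HSV).astype(int); H,S,V=[hsv[...,i] for i in range(3)]
def rep(k,m):
    n,l,st,_=cv2.connectedComponentsWithStats(m.astype(np.uint8))
    if n>1: q=W[l==1+np.argmax(st[1:,4])]; print(k,len(q),rect(q),np.percentile(q[:,2],[5,50,95]).round(3))
nr=lambda x,y,r:np.hypot(W[...,0]-x,W[...,1]-y)<r
rep("coaster",(W[...,2]>.003)&(W[...,2]<.013)&nr(.622,-.147,.08)&(S>60)&(V>60)&(H<30))
c2=viewer.capture("side"); W=cloud(c2); hsv=cv2.cvtColor(c2["pixels"],cv2.COLOR_RGB2HSV).astype(int); H,S,V=[hsv[...,i] for i in range(3)]
rep("coaster side",(W[...,2]>.003)&(W[...,2]<.013)&nr(.622,-.147,.08)&(S>60)&(V>60)&(H<30))
rep("brush side",(W[...,2]>.036)&(W[...,2]<.055)&nr(.466,.307,.09)&(H<18)&(S>100))
print(tool([.6315,.1545,.25]))
E
```

```text
clock: 6.2
position: [0.4704, 0.3075, 0.0267]
eef_rot: [0.991, 0.137, 0.001, -0.0]
force: [-0.3, -0.2, -0.1]
gripper_width: 0.0785
grasp_force: 0.0
clock: 7.03
position: [0.4725, 0.3084, 0.2622]
eef_rot: [0.99, 0.137, 0.005, -0.001]
force: [1.3, -0.4, 1.0]
gripper_width: 0.0897
grasp_force: 0.0
coaster 1949 (0.6252, -0.1465, 130, 129, -89.4) [0.004 0.008 0.011]
coaster side 2053 (0.6264, -0.1473, 129, 127, 76.8) [0.005 0.008 0.01 ]
brush side 463 (0.4684, 0.3062, 121, 60, 14.1) [0.038 0.044 0.046]
(array([113.7, 191.1,   6.3]), 'toolY yaw', np.float64(-74.2), None)
```

```bash
python3 -m inch '[[0.09,0.01,0.02,0,0],[0.09,0.03,0.048,0,0],[0.09,0.05,0.084,0,0],[0.09,0.07,0.12,0,0],[0.09,0.09,0.15,0,0],[0.09,0.106,0.178,0,0],[0.09,0.114,0.19,0,0],[0.09,0.114,0.191,0,0],[0.09,0.114,0.191,0,0]]'
python3 - <<'E'
from h import *
from bench import viewer
c=viewer.capture("wrist"); cv2.imwrite("pics/w4.png",c["pixels"][:,:,::-1])
W=cloud(c); m=(W[...,2]>.138)&(W[...,2]<.16)&(np.hypot(W[...,0]-.6315,W[...,1]-.1548)<.04); q=W[m]
print(m.sum(),rect(q),np.percentile(q[:,2],[5,50,95]))
r=rect(q); print(tool([r[0],r[1],.114]), proj(c,[[r[0],r[1],.148]]))
E
```

```text
clock: 7.88
position: [0.6306, 0.1541, 0.2533]
eef_rot: [0.991, 0.137, -0.002, -0.0]
force: [-0.4, 0.0, 0.1]
gripper_width: 0.0901
grasp_force: 0.0
1269 (0.6343, 0.1546, 31, 31, -55.2) [0.14607135 0.14903125 0.15030041]
(array([  4.2,   1.7, 140. ]), 'toolY yaw', np.float64(-74.2), None) [[283.52588073 203.08484404]]
```

View pics/w4.png

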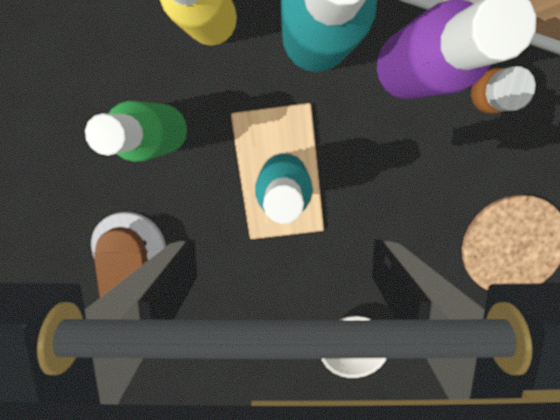

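The wrist view shows the small teal bottle's cap at (283,203), between the fingers. The green bottle (115,132) and the large teal one (330,25) are clear. I'll go down and grip the cap.

```bash
python3 -m inch '[[0.09,0.003,0.001,0.02,0],[0.09,0.003,0.001,0.05,0],[0.09,0.003,0.001,0.08,0],[0.09,0.003,0.001,0.11,0],[0.09,0.003,0.001,0.13,0],[0.09,0.003,0.001,0.138,0],[0.09,0.003,0.001,0.139,0],[0.09,0.003,0.001,0.139,0]]'; python3 -m inch '[[0.03,0,0,0,0],[0.02,0,0,0,0],[0.02,0,0,0,0],[0.02,0,0,0,0],[0.02,0,0,0,0],[0.02,0,0,0,0],[0.02,0,0,0,0],[0.02,0,0,0,0],[0.02,0,0,0,0],[0.02,0,0,0,0]]' 15
```

```text
clock: 8.6
position: [0.6345, 0.1553, 0.1177]
eef_rot: [0.99, 0.138, 0.0, -0.0]
force: [0.1, 0.5, 0.6]
gripper_width: 0.0899
grasp_force: 0.0
clock: 9.43
position: [0.6347, 0.1544, 0.117]
eef_rot: [0.991, 0.137, -0.0, -0.0]
force: [0.4, -0.4, -0.4]
gripper_width: 0.0316
grasp_force: 15.0
```

```bash
python3 -m inch '[[0.02,0,0,-0.005,0],[0.02,0,0,-0.02,0],[0.02,0,0,-0.04,0],[0.02,0,0,-0.06,0],[0.02,0,0,-0.075,0],[0.02,-0.006,0.02,-0.08,0],[0.02,-0.014,0.045,-0.08,0],[0.02,-0.022,0.07,-0.08,0],[0.02,-0.03,0.095,-0.08,0],[0.02,-0.038,0.12,-0.08,0],[0.02,-0.046,0.145,-0.08,0],[0.02,-0.054,0.17,-0.08,0]]';python3 -m inch '[[0.02,-0.006,0.02,0,0],[0.02,-0.014,0.045,0,0],[0.02,-0.022,0.07,0,0],[0.02,-0.029,0.092,0,0],[0.02,-0.034,0.108,0.01,0],[0.02,-0.036,0.116,0.03,0],[0.02,-0.036,0.118,0.045,0],[0.02,-0.036,0.118,0.05,0],[0.02,-0.036,0.118,0.05,0]]'
python3 - <<'E'
from h import *
from bench import viewer
c=viewer.capture("side"); cv2.imwrite("pics/s5.png",cv2.resize(c["pixels"][120:330,180:460,::-1],None,fx=2.5,fy=2.5))
W=cloud(c); hsv=cv2.cvtColor(c["pixels"],cv2.COLOR_RGB2HSV).astype(int)
m=(hsv[...,0]>84)&(hsv[...,0]<102)&(hsv[...,1]>110)&(np.hypot(W[...,0]-.626,W[...,1]+.147)<.06)&(W[...,2]>.01)
q=W[m]; print(m.sum(),np.percentile(q[:,2],[1,3,50,97,99]).round(3))
k=(q[:,2]>np.percentile(q[:,2],10))&(q[:,2]<np.percentile(q[:,2],45)); p=q[k]
from scipy.optimize import least_squares
r=least_squares(lambda v:np.hypot(p[:,0]-v[0],p[:,1]-v[1])-.028,[.626,-.147],loss="soft_l1",f_scale=.002); print("axis",r.x)
print(tool([.626,-.147,.117]))
E
```

```text
clock: 10.43
position: [0.6289, -0.0251, 0.1974]
eef_rot: [0.991, 0.137, 0.0, 0.0]
force: [-0.5, 0.4, -1.5]
gripper_width: 0.032
grasp_force: 15.0
clock: 11.18
position: [0.6252, -0.1464, 0.1446]
eef_rot: [0.991, 0.137, -0.002, -0.001]
force: [-0.3, 0.7, -0.8]
gripper_width: 0.0318
grasp_force: 15.0
961 [0.042 0.045 0.099 0.134 0.275]
axis [ 0.62311245 -0.1448782 ]
(array([-0.2,  0.4, 29.3]), 'toolY yaw', np.float64(-74.2), None)
```

View pics/s5.png

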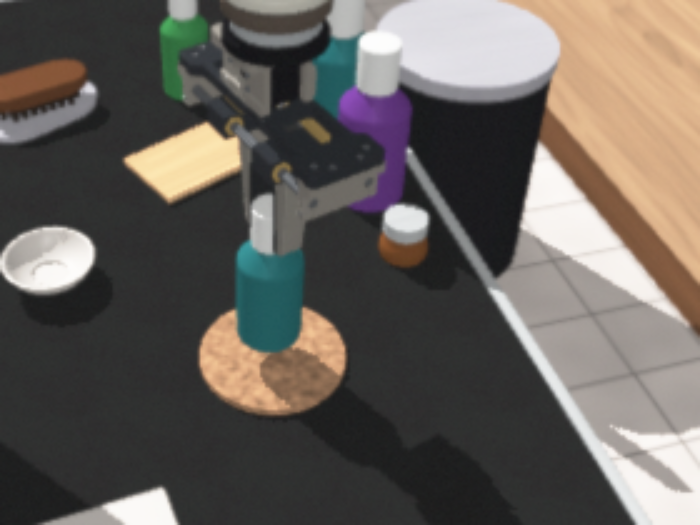

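The side picture shows the bottle upright in the grip (270,290), over the coaster (272,358). I'll make a 2 mm correction and lower it.

```bash
python3 -m inch '[[0.02,0.002,0.003,0.006,0],[0.02,0.002,0.003,0.014,0],[0.02,0.002,0.003,0.021,0],[0.02,0.002,0.003,0.026,0],[0.02,0.002,0.003,0.028,0],[0.02,0.002,0.003,0.0285,0],[0.02,0.002,0.003,0.0285,0],[0.02,0.002,0.003,0.0285,0]]'
```

```text
clock: 11.9
position: [0.6296, -0.1496, 0.119]
eef_rot: [0.991, 0.137, 0.0, 0.0]
force: [-0.6, -0.2, 0.0]
gripper_width: 0.0318
grasp_force: 15.0
```

```bash
python3 -m inch '[[0.02,-0.001,0,0.001,0],[0.02,-0.001,0,0.002,0],[0.02,-0.001,0,0.002,0],[0.045,-0.001,0,0.002,0],[0.07,-0.001,0,0.002,0],[0.09,-0.001,0,0.002,0],[0.09,-0.001,0,0.002,0],[0.09,-0.001,0,0.002,0],[0.09,-0.001,0,0.002,0],[0.09,-0.001,0,0.002,0],[0.09,-0.001,0,0.002,0]]'; python3 -m inch '[[0.09,0,0,0,0],[0.09,0,0,-0.02,0],[0.09,0,0,-0.05,0],[0.09,0,0,-0.09,0],[0.09,0,0,-0.12,0],[0.09,0,0,-0.13,0],[0.09,0,0,-0.13,0]]'
python3 - <<'E'
from h import *
print(tool([.4495,-.3265,.2],67),tool([.4495,-.3265,.2],-113))
from bench import sensors; print(np.degrees(sensors.read_state()["joint_positions"]).round())
E
```

```text
clock: 12.82
position: [0.6284, -0.1498, 0.1166]
eef_rot: [0.991, 0.137, -0.0, 0.0]
force: [0.7, -0.4, -0.1]
gripper_width: 0.0831
grasp_force: 0.0
clock: 13.4
position: [0.6302, -0.1506, 0.2507]
eef_rot: [0.991, 0.137, 0.003, 0.002]
force: [-0.4, 0.8, -0.5]
gripper_width: 0.0902
grasp_force: 0.0
(array([-222.1,  119.8,   50. ]), 'toolY yaw', np.float64(-74.2), 'spin 38.8') (array([-222.1,  119.8,   50. ]), 'toolY yaw', np.float64(-74.2), 'spin 38.8')
[-24.  18.  77.   0.  85.  50.]
```

```bash
python3 -m inch '[[0.09,-0.015,0.008,0,3],[0.09,-0.04,0.022,0,7],[0.09,-0.07,0.038,0,11],[0.09,-0.1,0.054,0,15],[0.09,-0.13,0.07,0,19],[0.09,-0.16,0.086,0.01,23],[0.09,-0.185,0.1,0.03,28],[0.09,-0.205,0.11,0.05,33],[0.09,-0.218,0.118,0.07,37],[0.09,-0.222,0.12,0.08,38.8],[0.09,-0.222,0.12,0.085,38.8],[0.09,-0.222,0.12,0.085,38.8]]'
python3 - <<'E'
from h import *
from bench import viewer
c=viewer.capture("wrist"); cv2.imwrite("pics/w6.png",c["pixels"][:,:,::-1])
W=cloud(c); Z=W[...,2]; m=(Z>.0165)&(Z<.026)&(np.hypot(W[...,0]-.45,W[...,1]+.327)<.1); q=W[m]
u0=q[:,:2]-[.45,-.327]
h=q[(u0@[.92,-.39])<.02]; rh=rect(h); print("handle",rh)
a=np.radians(rh[4]); d=np.array([np.cos(a),np.sin(a)]); p=(q[:,:2]-rh[:2]); u=p@d; v=p@[-d[1],d[0]]
print("ends u",np.percentile(u,[.3,1,99,99.7]).round(4),"crossbar",np.percentile(u[abs(v)>.012],[2,50,98]).round(4), "v", np.median(v[u<.03]))
e=np.percentile(u,.5); o=np.array(rh[:2])+d*(e+.075); print("origin",o, proj(c,[[*o,.022]])); print(tool([*o,.013],rh[4]+90))
t=(Z>.004)&(Z<.012)&(np.hypot(W[...,0]-.45,W[...,1]+.327)<.1); print("tile",rect(W[t]))
E
```

```text
clock: 14.4
position: [0.4469, -0.3242, 0.1593]
eef_rot: [0.98, -0.199, -0.002, -0.001]
force: [0.6, -0.8, -0.9]
gripper_width: 0.0902
grasp_force: 0.0
handle (0.4242, -0.3163, 96, 15, -22.5)
ends u [-0.0466 -0.0446  0.0989  0.1001] crossbar [0.0663 0.0758 0.0991] v -0.00033322764606985827
origin [ 0.45093136 -0.32737249] [[285.34803561 193.8773699 ]]
(array([  4.1,   1.4, 147.9]), 'toolY yaw', np.float64(-112.9), 'spin -0.4')
tile (0.4568, -0.3274, 129, 121, 5.3)
```

View pics/w6.png

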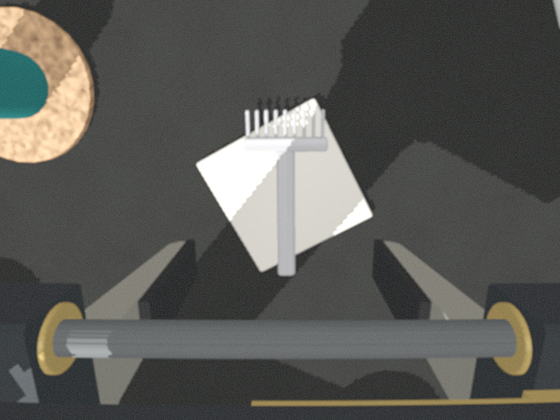

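The wrist view shows the comb handle vertical at (286,215), crossbar at (286,145), lined up between the fingers. The bottle stands on the coaster at top left. Going down.

```bash
python3 -m inch '[[0.06,0.003,0.001,0.02,0],[0.06,0.003,0.001,0.05,0],[0.06,0.003,0.001,0.08,0],[0.06,0.003,0.001,0.11,0],[0.06,0.003,0.001,0.13,0],[0.06,0.003,0.001,0.142,0],[0.06,0.003,0.001,0.147,0],[0.06,0.003,0.001,0.147,0],[0.06,0.003,0.001,0.147,0]]'
```

```text
clock: 15.2
position: [0.451, -0.3286, 0.0161]
eef_rot: [0.98, -0.199, 0.001, 0.001]
force: [0.1, 0.0, 0.7]
gripper_width: 0.0598
grasp_force: 0.0
```

```bash
python3 -m inch '[[0.06,-0.001,0,0.002,0],[0.04,-0.001,0,0.0035,0],[0.02,-0.001,0,0.0035,0],[0.005,-0.001,0,0.0035,0],[0.005,-0.001,0,0.0035,0],[0.005,-0.001,0,0.0035,0],[0.005,-0.001,0,0.0035,0],[0.005,-0.001,0,0.0035,0],[0.005,-0.001,0,0.0035,0],[0.005,-0.001,0,0.0035,0],[0.005,-0.001,0,0.0035,0],[0.005,-0.001,0,0.0035,0]]' 35;  python3 -m inch '[[0.005,0,0,0,0],[0.005,0,0,-0.01,0],[0.005,0,0,-0.03,0],[0.005,0,0,-0.06,0],[0.005,0,0,-0.1,0],[0.005,0,0,-0.14,0],[0.005,0,0,-0.18,0],[0.005,0,0,-0.21,0],[0.005,0,0,-0.225,0],[0.005,0,0,-0.23,0],[0.005,0,0,-0.23,0]]'; python3 -c "
from h import *;print(tool([.633,.162,.24],113))"
```

```text
clock: 16.2
position: [0.4489, -0.3273, 0.0111]
eef_rot: [0.98, -0.199, 0.0, -0.0]
force: [0.8, 1.1, 1.3]
gripper_width: 0.0157
grasp_force: 35.0
clock: 17.12
position: [0.4492, -0.328, 0.2427]
eef_rot: [0.98, -0.199, 0.001, 0.001]
force: [-0.7, 0.1, -1.1]
gripper_width: 0.0155
grasp_force: 35.0
(array([ -22.3, -522.8,    1.9]), 'toolY yaw', np.float64(-113.0), 'spin -46.0')
```

```bash
python3 -m inch '[[0.005,0,-0.015,0,-1],[0.005,0,-0.045,0,-4],[0.005,-0.005,-0.08,0,-8],[0.005,-0.005,-0.115,0,-12],[0.005,-0.005,-0.15,0,-16],[0.005,-0.01,-0.185,0,-20],[0.005,-0.01,-0.22,0,-24],[0.005,-0.01,-0.255,0,-28],[0.005,-0.015,-0.29,0,-32],[0.005,-0.015,-0.325,0,-36],[0.005,-0.02,-0.36,0,-40],[0.005,-0.02,-0.395,0,-44]]'; python3 -c "
from h import *;print(tool([.633,.162,.12],113))"
```

```text
clock: 18.12
position: [0.5834, 0.0461, 0.2383]
eef_rot: [0.983, 0.184, -0.002, -0.001]
force: [0.2, -0.0, -2.0]
gripper_width: 0.0154
grasp_force: 35.0
(array([ 88.7, -89.9, 118.1]), 'toolY yaw', np.float64(-68.8), 'spin -1.8')
```

```bash
python3 -m inch '[[0.005,0.012,-0.012,0,-1],[0.005,0.03,-0.03,0,-1.8],[0.005,0.05,-0.051,0.01,-1.8],[0.005,0.07,-0.071,0.03,-1.8],[0.005,0.084,-0.085,0.06,-1.8],[0.005,0.089,-0.09,0.09,-1.8],[0.005,0.089,-0.09,0.11,-1.8],[0.005,0.089,-0.09,0.12,-1.8],[0.005,0.089,-0.09,0.12,-1.8]]'
python3 - <<'E'
from h import *
from bench import viewer
c=viewer.capture("side"); cv2.imwrite("pics/s7.png",cv2.resize(c["pixels"][60:270,120:400,::-1],None,fx=2.5,fy=2.5))
W=cloud(c); hsv=cv2.cvtColor(c["pixels"],cv2.COLOR_RGB2HSV).astype(int);H,S,V=[hsv[...,i] for i in range(3)]; Z=W[...,2]
nr=np.hypot(W[...,0]-.633,W[...,1]-.162)
m=(nr<.11)&(Z>.004)&(Z<.012)&(H<30)&(S>60)&(V>60); print("board side",m.sum(),rect(W[m]))
m=(nr<.1)&(Z>.1)&(Z<.14)&(S<50); q=W[m]; print("comb side",m.sum(),np.percentile(q[:,2],[3,50,97]).round(3))
T=dict(np.load("top3.npz"));
print(tool([.633,.162,.011],113))
E
```

```text
clock: 18.87
position: [0.6321, 0.1596, 0.1156]
eef_rot: [0.98, 0.198, -0.005, -0.001]
force: [-0.6, -0.3, -2.1]
gripper_width: 0.0157
grasp_force: 35.0
board side 1091 (0.6334, 0.1619, 152, 94, 21.9)
comb side 463 [0.114 0.124 0.137]
(array([  0.6,  -2.5, 107.6]), 'toolY yaw', np.float64(-67.2), 'spin -0.2')
```

View pics/s7.png

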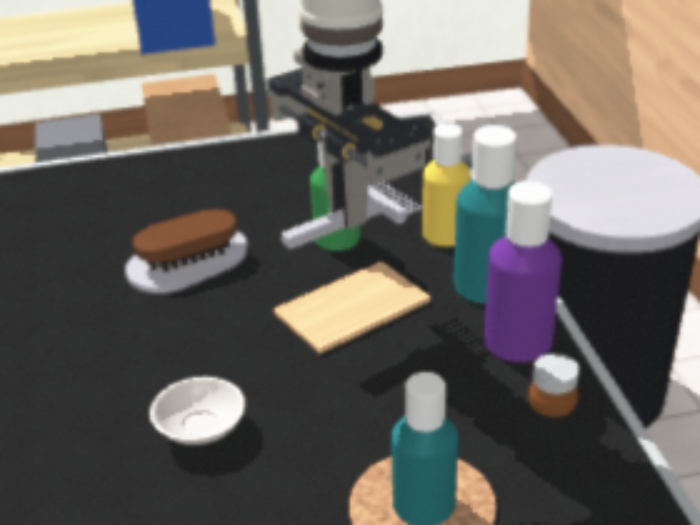

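The side picture shows the comb level in the grip (345,215), lined up above the board (352,305). The bottle stands on the coaster (425,450). I'll lower the comb.

```bash
python3 -m inch '[[0.005,0.001,-0.002,0.02,0],[0.005,0.001,-0.002,0.045,0],[0.005,0.001,-0.002,0.07,0],[0.005,0.001,-0.002,0.085,0],[0.005,0.001,-0.002,0.093,0],[0.005,0.001,-0.002,0.099,0],[0.005,0.001,-0.002,0.102,0],[0.005,0.001,-0.002,0.102,0],[0.005,0.001,-0.002,0.102,0]]'
```

```text
clock: 19.67
position: [0.6369, 0.1622, 0.0205]
eef_rot: [0.98, 0.198, 0.001, 0.0]
force: [-0.4, -0.1, -0.7]
gripper_width: 0.0153
grasp_force: 35.0
```

```bash
python3 -m inch '[[0.005,-0.003,-0.001,0.003,0],[0.005,-0.003,-0.001,0.006,0],[0.005,-0.003,-0.001,0.008,0],[0.005,-0.003,-0.001,0.009,0],[0.005,-0.003,-0.001,0.009,0],[0.005,-0.003,-0.001,0.009,0]]'
```

```text
clock: 20.17
position: [0.6326, 0.162, 0.0112]
eef_rot: [0.98, 0.198, -0.0, 0.0]
force: [-3.1, -0.3, 5.9]
gripper_width: 0.0157
grasp_force: 35.0
```

```bash
python3 -m inch '[[0.03,0,0,0,0],[0.05,0,0,0,0],[0.05,0,0,0,0],[0.05,0,0,0,0],[0.05,0,0,-0.01,0],[0.05,0,0,-0.03,0],[0.05,0,0,-0.06,0],[0.05,0,0,-0.1,0],[0.05,0,0,-0.14,0],[0.07,0,0,-0.18,0],[0.09,0,0,-0.2,0],[0.09,0,0,-0.2,0]]';  python3 - <<'E'
from h import *
from bench import viewer
c=viewer.capture("wrist"); cv2.imwrite("pics/w8.png",c["pixels"][:,:,::-1])
W=cloud(c); Z=W[...,2]; hsv=cv2.cvtColor(c["pixels"],cv2.COLOR_RGB2HSV).astype(int);H,S,V=[hsv[...,i] for i in range(3)]
nr=np.hypot(W[...,0]-.633,W[...,1]-.162)
m=(nr<.1)&(Z>.017)&(Z<.027)&(S<60); print("comb",m.sum(),rect(W[m]))
m=(nr<.1)&(Z>.002)&(Z<.014)&(S>60)&(V>60); print("board",m.sum(),rect(W[m]))
print(tool([.468,.3065,.2]))
E
```

```text
clock: 21.17
position: [0.6363, 0.1622, 0.2187]
eef_rot: [0.98, 0.198, 0.007, 0.001]
force: [0.9, 0.0, -0.1]
gripper_width: 0.068
grasp_force: 0.0
comb 2841 (0.6318, 0.1598, 148, 71, 22.8)
board 7943 (0.6328, 0.1607, 154, 95, 22.9)
(array([ -97.8, -197.8,   13.5]), 'toolY yaw', np.float64(-67.2), None)
```

View pics/w8.png

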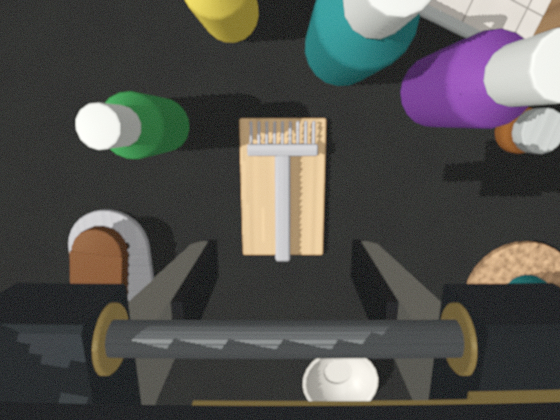

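The comb lies along the middle of the board (284,200), about 1–2 mm off centre. Now the brush.

```bash
python3 -m inch '[[0.09,-0.01,-0.02,0,1],[0.09,-0.024,-0.048,0,3],[0.09,-0.04,-0.08,0,6],[0.09,-0.056,-0.112,0,6.8],[0.09,-0.072,-0.144,0.01,6.8],[0.09,-0.086,-0.173,0.03,6.8],[0.09,-0.095,-0.191,0.05,6.8],[0.09,-0.098,-0.198,0.065,6.8],[0.09,-0.098,-0.198,0.07,6.8],[0.09,-0.098,-0.198,0.07,6.8],[0.09,-0.098,-0.198,0.07,6.8]]'
python3 - <<'E'
from h import *
from bench import viewer
c=viewer.capture("wrist")
W=cloud(c); Z=W[...,2]; m=(Z>.036)&(Z<.055)&(np.hypot(W[...,0]-.468,W[...,1]-.3065)<.09); n,l,st,_=cv2.connectedComponentsWithStats(m.astype(np.uint8))
q=W[l==1+np.argmax(st[1:,4])]; r=rect(q); print(r,np.percentile(q[:,2],[5,50,95]))
print(tool([r[0],r[1],.0215],r[4]+90))
E
```

```text
clock: 22.13
position: [0.4659, 0.3059, 0.1398]
eef_rot: [0.99, 0.139, -0.0, 0.0]
force: [0.4, -0.5, 1.0]
gripper_width: 0.0902
grasp_force: 0.0
(0.4696, 0.3056, 124, 54, 15.4) [0.04388261 0.04511656 0.04629159]
(array([  2.6,   1.1, 119.2]), 'toolY yaw', np.float64(-74.1), 'spin 0.5')
```

```bash
python3 -m inch '[[0.09,0.002,0.001,0.02,0],[0.09,0.002,0.001,0.05,0],[0.09,0.002,0.001,0.08,0],[0.09,0.002,0.001,0.1,0],[0.09,0.002,0.001,0.112,0],[0.09,0.002,0.001,0.116,0],[0.09,0.002,0.001,0.117,0],[0.09,0.002,0.001,0.117,0],[0.09,0.002,0.001,0.117,0]]'; python3 -m inch '[[0.06,0,0,0,0],[0.04,0,0,0,0],[0.04,0,0,0,0],[0.04,0,0,0,0],[0.04,0,0,0,0],[0.04,0,0,0,0],[0.04,0,0,0,0],[0.04,0,0,0,0]]' 20
```

```text
clock: 22.93
position: [0.4694, 0.3065, 0.0249]
eef_rot: [0.99, 0.139, 0.002, -0.0]
force: [0.9, -0.1, 0.3]
gripper_width: 0.09
grasp_force: 0.0
clock: 23.6
position: [0.4678, 0.3061, 0.0232]
eef_rot: [0.99, 0.139, -0.0, -0.0]
force: [-1.0, 0.4, 1.5]
gripper_width: 0.0538
grasp_force: 20.0
```

```bash
python3 -m inch '[[0.04,0,0,-0.005,0],[0.04,0,0,-0.02,0],[0.04,0,0,-0.04,0],[0.04,0,0,-0.07,0],[0.04,0,0,-0.1,0],[0.04,0,0,-0.13,0],[0.04,0,0,-0.16,0],[0.04,0,0,-0.18,0],[0.04,0,0,-0.19,0],[0.04,0,0,-0.19,0]]'; python3 -c "
from h import *;print(tool([.4505,-.3265,.2]))"
```

```text
clock: 24.43
position: [0.4691, 0.3065, 0.2158]
eef_rot: [0.99, 0.139, 0.002, -0.001]
force: [0.5, -0.5, -1.7]
gripper_width: 0.054
grasp_force: 20.0
(array([-192.5,  603.4,   14.7]), 'toolY yaw', np.float64(-74.0), None)
```

```bash
python3 -m inch '[[0.04,-0.004,0.013,0,0],[0.04,-0.013,0.04,0,0],[0.04,-0.024,0.074,0,0],[0.04,-0.035,0.11,0,0],[0.04,-0.046,0.146,0,0],[0.04,-0.058,0.182,0,0],[0.04,-0.07,0.218,0,0],[0.04,-0.081,0.254,0,0],[0.04,-0.093,0.29,0,0],[0.04,-0.104,0.326,0,0],[0.04,-0.115,0.362,0,0],[0.04,-0.126,0.396,0,0]]'; python3 -c "
from h import *;print(tool([.4505,-.3265,.09]))"
```

```text
clock: 25.43
position: [0.4536, -0.1112, 0.2106]
eef_rot: [0.99, 0.139, -0.002, -0.001]
force: [-0.1, -0.5, -1.2]
gripper_width: 0.0534
grasp_force: 20.0
(array([-61.7, 206.5, 120.2]), 'toolY yaw', np.float64(-74.0), None)
```

```bash
python3 -m inch '[[0.04,-0.009,0.03,0,0],[0.04,-0.019,0.062,0,0],[0.04,-0.029,0.095,0,0],[0.04,-0.039,0.128,0.01,0],[0.04,-0.048,0.16,0.03,0],[0.04,-0.056,0.186,0.055,0],[0.04,-0.06,0.202,0.08,0],[0.04,-0.062,0.206,0.1,0],[0.04,-0.062,0.206,0.11,0],[0.04,-0.062,0.206,0.115,0],[0.04,-0.062,0.206,0.115,0],[0.04,-0.062,0.206,0.115,0]]'
python3 - <<'E'
from h import *
from bench import viewer
for n in("side","top"):
    c=viewer.capture(n); W=cloud(c); hsv=cv2.cvtColor(c["pixels"],cv2.COLOR_RGB2HSV).astype(int);H,S,V=[hsv[...,i] for i in range(3)];Z=W[...,2]
    if n=="side": cv2.imwrite("pics/s9.png",cv2.resize(c["pixels"][210:420,90:370,::-1],None,fx=2.5,fy=2.5))
    nr=np.hypot(W[...,0]-.45,W[...,1]+.3265)
    m=(nr<.1)&(Z>.003)&(Z<.013)&(S<60)&(V>60); print(n,"tile",m.sum(),rect(W[m]) if m.sum()>9 else "")
    m=(nr<.1)&(Z>.06)&(Z<.14)&(H<18)&(S>100); q=W[m]; print("brush",m.sum(),rect(q),np.percentile(q[:,2],[2,50,97]).round(3))
print(tool([.4505,-.3265,.0232]))
E
```

```text
clock: 26.43
position: [0.4531, -0.324, 0.0985]
eef_rot: [0.99, 0.14, 0.0, 0.0]
force: [0.2, 0.1, -0.5]
gripper_width: 0.0536
grasp_force: 20.0
side tile 3184 (0.4512, -0.3306, 120, 114, 5.1)
brush 811 (0.4177, -0.336, 56, 47, -63.5) [0.105 0.119 0.121]
top tile 380 (0.4612, -0.3264, 144, 112, -79.6)
brush 228 (0.4975, -0.311, 49, 30, -83.6) [0.113 0.119 0.123]
(array([-3.8,  0.8, 76.4]), 'toolY yaw', np.float64(-73.9), None)
```

View pics/s9.png

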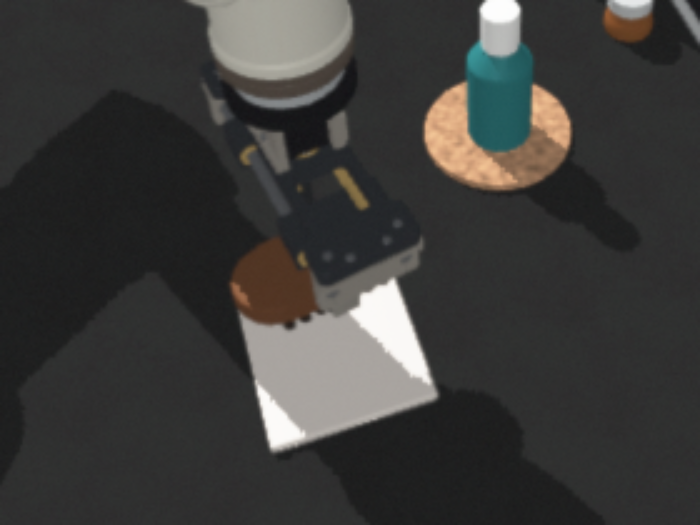

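The side picture shows the brush over the tile (335,360) and the bottle upright on the coaster (500,80). I'll lower the brush.

```bash
python3 -m inch '[[0.04,-0.001,0.001,0.02,0],[0.04,-0.002,0.001,0.04,0],[0.04,-0.003,0.001,0.055,0],[0.04,-0.003,0.001,0.063,0],[0.04,-0.003,0.001,0.069,0],[0.04,-0.003,0.001,0.071,0],[0.04,-0.003,0.001,0.071,0],[0.04,-0.003,0.001,0.071,0],[0.04,-0.003,0.001,0.071,0]]'; python3 -c "
from h import *;print(tool([.45,-.327,.0232]))"
```

```text
clock: 27.28
position: [0.451, -0.3269, 0.0282]
eef_rot: [0.99, 0.139, 0.001, 0.001]
force: [-0.1, 0.4, -0.9]
gripper_width: 0.0539
grasp_force: 20.0
(array([-1. , -0.2,  5. ]), 'toolY yaw', np.float64(-74.0), None)
```

```bash
python3 -m inch '[[0.04,-0.001,0,0.002,0],[0.04,-0.001,0,0.004,0],[0.04,-0.001,0,0.005,0],[0.04,-0.001,0,0.005,0],[0.04,-0.001,0,0.005,0],[0.09,-0.001,0,0.005,0],[0.09,-0.001,0,0.005,0],[0.09,-0.001,0,0.005,0],[0.09,-0.001,0,0.005,0],[0.09,-0.001,0,0.005,0],[0.09,-0.001,0,0.005,0]]'; python3 -m inch '[[0.09,0,0,0,0],[0.09,0,0,-0.02,0],[0.09,0,0,-0.06,0],[0.09,0,0,-0.1,0],[0.09,0,0,-0.14,0],[0.09,-0.02,0,-0.18,0],[0.09,-0.05,0,-0.2,0],[0.09,-0.08,0,-0.2,0],[0.09,-0.1,0,-0.2,0],[0.09,-0.1,0,-0.2,0],[0.09,-0.1,0,-0.2,0]]'
python3 - <<'E'
from h import *
from bench import viewer
for n in("side","top","wrist"):
    c=viewer.capture(n); W=cloud(c); hsv=cv2.cvtColor(c["pixels"],cv2.COLOR_RGB2HSV).astype(int);H,S,V=[hsv[...,i] for i in range(3)];Z=W[...,2]
    if n=="side": cv2.imwrite("pics/s10.png",c["pixels"][...,::-1])
    N=lambda x,y,r:np.hypot(W[...,0]-x,W[...,1]-y)<r
    def rep(k,m):
        if m.sum()<50: return
        nn,l,st,_=cv2.connectedComponentsWithStats(m.astype(np.uint8)); q=W[l==1+np.argmax(st[1:,4])]
        print(n,k,len(q),rect(q),np.percentile(q[:,2],[5,50,95]).round(3))
    rep("tile",N(.45,-.327,.1)&(Z>.003)&(Z<.013)&(S<60)&(V>60))
    rep("brush",N(.45,-.327,.1)&(Z>.036)&(Z<.055)&(S>90))
    rep("cap",N(.626,-.147,.06)&(Z>.135)&(Z<.16)); rep("coaster",N(.626,-.147,.08)&(Z>.003)&(Z<.013)&(S>60)&(V>50)&(H<30))
    rep("comb",N(.633,.162,.1)&(Z>.017)&(Z<.027)&(S<60)); rep("dish",N(.448,.01,.08)&(Z>.02)&(Z<.035)); rep("jar",N(.788,-.045,.05)&(Z>.036)&(Z<.055))
E
```

```text
clock: 28.2
position: [0.4494, -0.3264, 0.022]
eef_rot: [0.99, 0.139, -0.0, -0.0]
force: [0.2, -0.2, 0.1]
gripper_width: 0.0893
grasp_force: 0.0
clock: 29.12
position: [0.3529, -0.3543, 0.2222]
eef_rot: [0.99, 0.138, 0.0, 0.0]
force: [0.8, 0.2, -0.1]
gripper_width: 0.0898
grasp_force: 0.0
side tile 1662 (0.4535, -0.3558, 120, 63, 6.0) [0.005 0.007 0.01 ]
side brush 1753 (0.4505, -0.3275, 123, 55, 15.0) [0.04  0.043 0.045]
side cap 195 (0.626, -0.1498, 31, 30, 76.9) [0.136 0.147 0.149]
side coaster 1344 (0.6245, -0.1518, 129, 122, -19.6) [0.005 0.007 0.009]
side comb 259 (0.6237, 0.1705, 135, 70, 9.1) [0.018 0.021 0.024]
side dish 284 (0.4479, 0.0104, 89, 89, -62.6) [0.021 0.026 0.029]
side jar 205 (0.7881, -0.0455, 43, 41, -21.9) [0.038 0.044 0.047]
top tile 768 (0.4456, -0.289, 124, 56, 9.6) [0.004 0.008 0.011]
top brush 996 (0.4492, -0.3247, 122, 53, 14.9) [0.039 0.043 0.047]
top cap 169 (0.6244, -0.1489, 30, 30, 3.3) [0.141 0.147 0.15 ]
top coaster 1365 (0.6262, -0.1465, 129, 129, 86.4) [0.004 0.008 0.011]
top comb 409 (0.6195, 0.162, 127, 71, 17.7) [0.018 0.022 0.025]
top dish 372 (0.4484, 0.0103, 87, 86, 6.8) [0.021 0.026 0.031]
top jar 234 (0.7867, -0.0438, 42, 42, -48.6) [0.04  0.045 0.048]
wrist tile 3706 (0.4465, -0.2834, 126, 47, 14.4) [0.008 0.009 0.011]
wrist brush 6991 (0.4513, -0.3277, 124, 51, 15.4) [0.044 0.045 0.047]
```

View pics/s10.png

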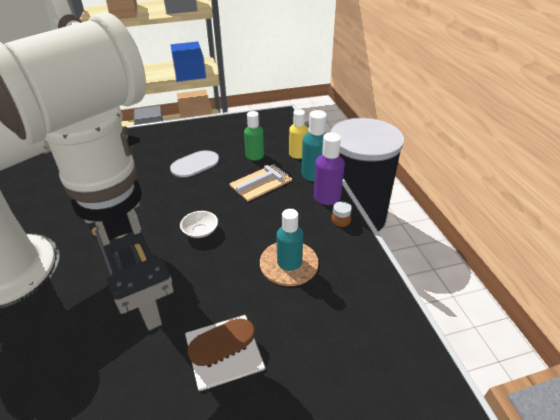

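The final side view shows the brush on the tile (223,345), the bottle upright on the coaster (290,240) and the comb along the board (261,180). The plate is empty (195,163). The dish and jar haven't moved, and everything is a few mm from centre at most, so I'm handing in.

```bash
python3 -c "
from bench import workorder;print(workorder.sign_off())"
```

```text
the job is handed in; nothing more can be done
None
```

The job is handed in after about 29 s of robot time: bottle on the coaster, brush on the tile, comb along the board, each within a few mm of centre by my measurements. The brush was parked on the steel plate on the way, and the dish and jar did not move; the sign-off returned no verdict.

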